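Walk the die block round and seat it against the fence

ROBOT

A 7-joint arm with a two-finger parallel gripper is mounted at the origin on a cart in front of the work surface, level with it; the furniture and walls round the work are solid. World frame = base frame: x ahead of the robot, y to its left, z up, the work surface at z = 0. Lengths are in m, angles in rad, forces in N, time in s.
With the tool pointing down it reaches from about 0.4 to 0.85 m from the base axis. Payload 4.4 kg.
Tool frame: the origin (TCP) lies at the very end of the fingers, on their centre line; the grasp point (between the pads) lies 19 mm behind it; z points along the fingers, y is the line along which they close (so a half turn about z gives the same grasp; the last joint's range is limited). The gripper opens to 94 mm and grips with 3 to 60 N. Pads are 16 mm wide; open, the fingers measure 119 mm over their backs; the gripper's body (75 mm by 177 mm) begins 78 mm behind the grasp point.
Start: joints at [1.128, 0.628, 0.038, 1.517, -0.027, 0.996, -0.02], TCP at [0.239, -0.604, 0.18] pointing down, gripper open.
Joint ranges: [-3.06, 3.06], [-0.37, 2.12], [-1.25, 1.32], [0.18, 2.47], [-1.1, 4.24], [0.23, 1.98], [-2.94, 2.94]. Speed limits (rad/s): [2.57, 2.57, 3.14, 3.14, 3.14, 3.14, 3.14].

INTERFACE

Orientations are given as a rotation vector (axis times angle).
In Python, from cell import * gives the robot as it stands.
- The arm moves only by the tool jog_arm, never from a script. Its argument "series" is text: rows parted by semicolons, each of 7 numbers parted by spaces: the shift along the tool's x, y, z in mm, then the turn, a rotation vector about the tool's x, y, z in degrees, then the closure, from -1 (fully open) to 1 (shut). A call has 1 to 10 rows; each row shifts and turns the commanded pose from where the row before left it, along the tool's axes as they then stand; what a row does not reach is not made up. A row lasts 1/10 s, in which the tool goes at most 50 mm and 8.59 degrees, less where a joint would pass 70% of its speed; a pose out of reach is approached as far as the arm can. A call is refused whole if a number of a shift passes 50 or a number of a turn 8.59, either way. A call with a gripper value outside its range is refused whole. The fingers move at their own pace and stop on an object; "squeeze" is the grip in N (left out, the last holds). Time passes only in rows, so rows that do not move let the fingers close. It gives the time, the measured TCP pose, the force, the opening and the grip force at its end, in the units of the state.
- get_obs(): the state, without advancing time (a new reading comes with each control period).
- snapshot(name): name is "scene" or "top" or "wrist"; returns the picture (384x512x3 uint8, red, green, blue); there is no depth.
- camera_info(name): a dict with "camera_matrix" (3x3 intrinsics, pixels), "eye" and "rotation" of the camera in the world. Camera axes: x right, y up, looking along -z (the intrinsics and any distortion apply to the point x, -y, -z); pixel columns grow to the right and rows downward; lengths in m; the calibration is good to about 2 mm. A picture is of the moment at which its call begins: read the wrist's pose just before it. camera_info takes no time and is no camera call; for the wrist camera it gives the pose at the moment of the call.
- job_done(): hands the job in; it is judged then, once.
The state is a dict: "time": time; "joints": joint angles; "dq": joint speeds; "joint_torque": joint torques, N m; "eef_pos": TCP position; "eef_rot": TCP orientation; "ft_force": force on the tool from outside, world axes, zero at the start; "wrist_torque": the same for the moment, N m; "opening": finger opening in m; "grip_force": force on a finger pad.
Only numpy, scipy, OpenCV 4.12 (cv2) and the standard library are available. Lean on these libraries where they do the work, as an engineer would, in place of code of your own. Each camera call takes 0.05 s, during which the arm holds its last target. There are 200 camera calls.

TASK

The die block stands turned away from the steel fence. Push at its corners with the fingertips, never lifting or tipping it, to walk it round until one of its long sides faces the fence squarely, still a finger's width clear of it; only then push it straight on until that long side lies flush against the fence, with neither end of the block overhanging the fence. Do not let the block knock into the fence while it is still turned, leave the other things where they are, and draw the hand clear at the end.

Things in the scene. Friction and masses are not known exactly. Their poses are not given: they have to be found in the camera images.
- die_block: Dark grey cast die block, bright plate and four bushes on top: 96 mm along its x, 140 mm along its y, 50 mm high; 0.7 to 1 kg, too wide to grip. A push square to a long side 60 mm off its middle moves the centre about 90 mm per radian turned. Origin: centre of underside. The long sides (x = -48 and +48 mm) are alike; either may go to the fence. Stands on a 64 x 92 mm foot on a flat plate, top at z = 50 mm.
- fence: Fence: fixed steel bar, 20 mm thick (x), 240 mm long (y), 36 mm high, origin at the centre of its underside. Its working face looks to the robot's left, towards the block, and lies at x = -10 mm of its frame (-x points out of it); two low clamp feet stand behind it; it stands on the base plate, top at z = 50 mm, which reaches x 387 to 645, y -235 to 235 mm. With the block flush, the block's centre is at x = -58 mm of this frame.
- bearing: Steel ball bearing ring lying flat, 45 mm across, 14 mm high; origin at the centre of its underside. A bystander on the bench, left of the base plate.
- hole_saw: Dark hole saw standing teeth up, 34 mm across, 36 mm high; origin at the centre of its underside. A bystander on the bench, left of the base plate.
- bolt: Steel bolt standing on its head, 22 mm across, 58 mm high; origin at the centre of its underside. A bystander on the base plate, behind the fence.
- red_cap: Red plastic cap, 36 mm across, 31 mm high; origin at the centre of its underside. A bystander on the base plate, behind the fence.

How it is judged:
By the outcome, as a careful person would: the job done as asked, in the order asked, and still so for the second after the job is handed in, with the robot touching nothing.
It also fails if it takes over 72 s, if anything falls off the work surface, if the arm or the gripper's body presses on something with over 40 N, if the wrist force passes 120 N, or if a joint passes its speed limit or range.

## Working session

There is one attempt and no reset: what is moved stays moved. The work goes in short steps, Python scripts to look and compute and a tool call to move; the robot and the scene stay as the last step left them, time stands still between calls to the robot, and variables do not carry over. Pictures are saved under pics/ and viewed, at most 10 in all, crops included, and the job is handed in when it is done.

Besides the shell and the picture viewer there is one more tool, called after "Request:" as name(argument=value, ...) on one line, values as JSON. jog_arm: Moves the arm, as the interface text tells. Its arguments: {"type":"object","properties":{"series":{"type":"string"},"squeeze":{"type":"number"}},"required":["series"]}

```bash
mkdir -p pics; python3 - <<'E'
from cell import *
import cv2
for n in ("scene","top"):
    cv2.imwrite(f"pics/{n}0.png",snapshot(n)[:,:,::-1])
    c=camera_info(n);print(n,{k:(v.round(4).tolist() if hasattr(v,'round') else v) for k,v in c.items()})
o=get_obs();print(o)
E
```

```text
scene {'camera_matrix': [[466.2502, 0.0, 248.6252], [0.0, 466.2502, 187.8759], [0.0, 0.0, 1.0]], 'eye': [0.0048, 0.435, 0.7586], 'rotation': [0.4093, -0.8311, -2.0551]}
top {'camera_matrix': [[363.3172, 0.0, 251.8416], [0.0, 363.3172, 194.5726], [0.0, 0.0, 1.0]], 'eye': [0.4724, 0.0503, 0.9577], 'rotation': [0.05, -0.0337, -1.5876]}
{'time': 0.1, 'joints': array([ 1.12821759,  0.6292491 ,  0.03846231,  1.51824568, -0.0270125 ,
        0.9963393 , -0.02000635]), 'dq': array([-0.00047089, -0.00223464,  0.00148156, -0.0007897 , -0.00098615,
       -0.00026251, -0.00137198]), 'joint_torque': array([ 2.53816732e-03, -5.50795054e+01,  1.14715476e+00, -1.87115943e+01,
       -5.22615365e-02,  1.92964892e-02,  3.67088990e-05]), 'eef_pos': array([ 0.23893547, -0.6037931 ,  0.17925654]), 'eef_rot': array([-3.08435730e+00, -5.87990265e-01,  5.32504218e-04]), 'ft_force': array([-0.78311611,  0.68847833,  0.31803386]), 'wrist_torque': array([ 0.00100986,  0.00375347, -0.00864221]), 'grip_force': 0.0, 'opening': 0.0940425109833282}
```

View pics/scene0.png

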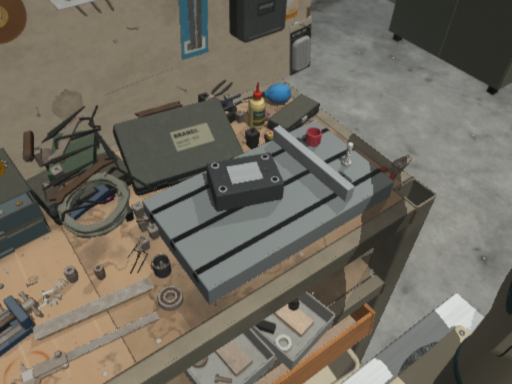

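View pics/top0.png

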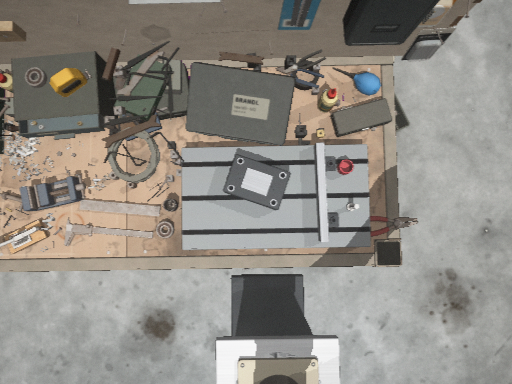

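The scene view shows the block (col 245, row 180) turned on the plate, with the fence behind it. In the top view the block is centred at about (257,180), the fence runs down col 321 (rows 143-240), and the cap (346,167) and bolt (352,207) are behind it. Next I measure the block and fence.

```bash
cat > h.py <<'E'
from cell import *
import cv2, numpy as np
from scipy.spatial.transform import Rotation as R
def cast(px,z,n="top"):
    c=camera_info(n); px=np.atleast_2d(px).astype(float)
    K=np.array(c["camera_matrix"]); M=np.array(c["rotation"]); M=R.from_rotvec(M).as_matrix() if M.ndim==1 else M
    d=np.c_[px,np.ones(len(px))]@np.linalg.inv(K).T; d=(d*[1,-1,-1])@M.T
    e=np.array(c["eye"]); return e+d*((z-e[2])/d[:,2])[:,None]
def block(save=None):
    im=snapshot("top"); g=cv2.cvtColor(im,cv2.COLOR_RGB2GRAY)
    roi=np.zeros_like(g); roi[144:250,183:316]=1
    m=((g<95)&(roi>0)).astype(np.uint8)
    m=cv2.morphologyEx(m,cv2.MORPH_OPEN,np.ones((9,9)))
    cs,_=cv2.findContours(m,cv2.RETR_EXTERNAL,cv2.CHAIN_APPROX_NONE)
    c=max(cs,key=cv2.contourArea)
    P=cast(c[:,0],0.1)[:,:2]*1000
    (cx,cy),(w,h),a=cv2.minAreaRect(P.astype(np.float32))
    if w>h: a+=90
    # a: direction of SHORT side (deg from world x) -> long dir = a+90
    if save: 
        cv2.drawContours(im,[c],-1,(255,0,0),1); cv2.imwrite(save,cv2.resize(im[130:260,170:380],None,fx=3.8,fy=3.8,interpolation=0)[:,:,::-1])
    return cx,cy,w,h,(a+90)%180, cv2.boxPoints(((cx,cy),(w,h),a if w<=h else a-90))
E
python3 - <<'E'
from h import *
b=block("pics/b1.png");print(np.round(b[:5],1));print(b[5].round())
im=snapshot("top");g=cv2.cvtColor(im,cv2.COLOR_RGB2GRAY)
m=(g>150).astype(np.uint8);r=np.zeros_like(m);r[138:250,308:335]=1
m=cv2.morphologyEx(m*r,cv2.MORPH_OPEN,np.ones((5,5)))
c=max(cv2.findContours(m,0,1)[0],key=cv2.contourArea)
P=cast(c[:,0],0.086)[:,:2]*1000;print("fence",cv2.minAreaRect(P.astype(np.float32)),cv2.boundingRect(c));print(g[190,306:340],g[180,215:300:3])
print("plate",cast([[182,144],[370,250]],0.05).round(3))
print(R.from_rotvec(get_obs()['eef_rot']).as_matrix().round(3))
E
```

```text
Traceback (most recent call last):
  File "h.py", line 15, in block
    c=max(cs,key=cv2.contourArea)
ValueError: max() iterable argument is empty
```

```bash
python3 - <<'E'
import cv2,numpy as np
im=cv2.imread("pics/top0.png");g=cv2.cvtColor(im,6)
print(g[180,183:345].tolist());print(g[140:255,250].tolist());print(g[200,306:340].tolist())
cv2.imwrite("pics/c1.png",cv2.resize(im[130:260,170:380],None,fx=3.8,fy=3.8,interpolation=2))
E
```

```text
[177, 176, 177, 178, 177, 178, 178, 179, 177, 177, 176, 179, 178, 179, 177, 178, 175, 177, 177, 177, 177, 178, 179, 176, 177, 178, 179, 177, 167, 159, 160, 158, 162, 159, 161, 159, 159, 159, 156, 162, 161, 163, 159, 111, 88, 98, 98, 99, 97, 97, 99, 98, 101, 98, 100, 101, 98, 100, 99, 97, 180, 211, 210, 211, 210, 207, 206, 210, 210, 208, 212, 213, 213, 213, 209, 207, 209, 209, 211, 211, 214, 212, 217, 214, 216, 213, 212, 215, 160, 106, 101, 99, 102, 99, 101, 98, 101, 95, 96, 100, 99, 96, 100, 100, 92, 120, 163, 175, 177, 179, 174, 176, 179, 174, 177, 176, 177, 165, 159, 159, 157, 158, 157, 156, 158, 159, 159, 160, 161, 157, 160, 159, 111, 75, 90, 191, 217, 214, 212, 214, 213, 211, 200, 184, 173, 176, 177, 176, 175, 177, 176, 177, 175, 175, 175, 175, 175, 178, 176, 179, 174, 177]
[89, 80, 96, 98, 100, 97, 118, 178, 171, 172, 173, 173, 108, 103, 103, 100, 104, 102, 81, 81, 94, 97, 96, 97, 96, 101, 95, 96, 143, 207, 211, 211, 209, 213, 211, 212, 208, 210, 208, 211, 210, 211, 211, 208, 216, 212, 209, 207, 210, 210, 165, 108, 103, 102, 103, 99, 104, 104, 101, 99, 81, 94, 157, 162, 159, 160, 163, 162, 161, 160, 161, 165, 165, 163, 161, 160, 179, 180, 182, 182, 181, 182, 181, 180, 181, 181, 180, 179, 151, 66, 57, 54, 54, 84, 175, 181, 183, 181, 178, 182, 177, 182, 181, 179, 182, 184, 181, 187, 171, 159, 155, 150, 142, 141, 128]
[163, 161, 162, 161, 159, 164, 161, 161, 159, 162, 117, 80, 90, 190, 220, 218, 217, 217, 216, 216, 202, 185, 180, 175, 179, 177, 173, 178, 177, 179, 176, 178, 176, 175]
```

View pics/c1.png

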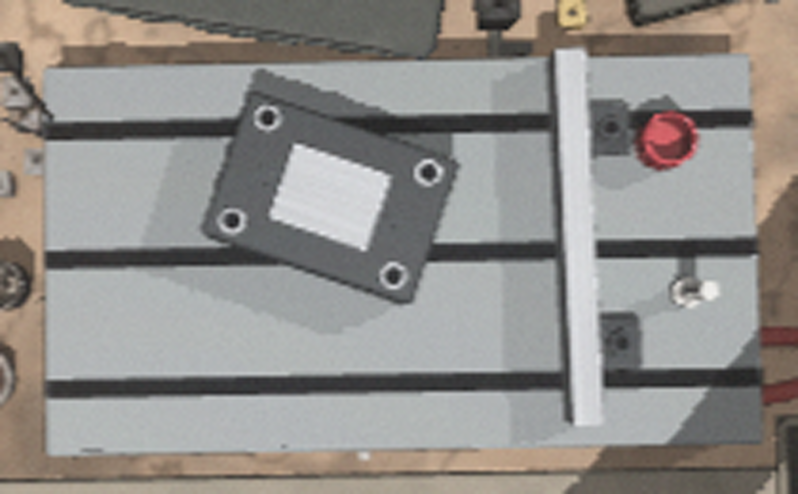

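The crop shows the rings at (267,118), (428,172), (232,220) and (393,276). The long axis falls to the right by about 18°, and the fence face runs along crop col 555-570 with a small tilt. I use the rings for tracking.

```bash
cat > m.py <<'E'
from h import *
def rings(im):
    g=cv2.cvtColor(im,7); roi=np.zeros_like(g); roi[146:248,184:317]=1
    d=cv2.morphologyEx(((g<125)&(roi>0)).astype(np.uint8),cv2.MORPH_OPEN,np.ones((7,7)))
    c=max(cv2.findContours(cv2.morphologyEx(d,cv2.MORPH_CLOSE,np.ones((9,9))),0,1)[0],key=cv2.contourArea)
    f=cv2.erode(cv2.fillPoly(np.zeros_like(g),[cv2.convexHull(c)],1),np.ones((3,3)))
    m=((g>118)&(f>0)).astype(np.uint8)
    n,l,s,ct=cv2.connectedComponentsWithStats(m)
    k=sorted(range(1,n),key=lambda i:-s[i,4]); pl=[i for i in k if s[i,4]>200][0]
    # fill ring holes via bbox centre
    C=np.array([s[i,:2]+(s[i,2:4]-1)/2 for i in k if i!=pl and s[i,4]>8 and max(s[i,2:4])<12 and min(s[i,2:4])>3])
    return C,ct[pl]
def report(save=None):
    im=snapshot("top")
    if save: cv2.imwrite(save,cv2.resize(im[130:260,170:380],None,fx=3.8,fy=3.8)[:,:,::-1])
    try:
        C,p=rings(im); W=cast(C,0.1)[:,:2]*1000; print("plate ctr",cast(p,.1).round(4)*1000); print("rings",W.round(0).tolist())
        if len(W)==4:
            ctr,(w,h),a=cv2.minAreaRect(W.astype(np.float32)); B=cv2.boxPoints((ctr,(w,h),a)); e=[B[1]-B[0],B[2]-B[1]]; L=max(e,key=np.linalg.norm)
            print("ctr",W.mean(0).round(1),"size",round(w,1),round(h,1),"long dir deg",round(np.degrees(np.arctan2(L[1],L[0]))%180,1))
    except Exception as e: print("fail",e)
    o=get_obs();print("t",o['time'],"tcp",(o['eef_pos']*1000).round(1),"F",o['ft_force'].round(1)); return im
E
python3 - <<'E'
from m import *
im=report();g=cv2.cvtColor(im,7)
r=np.arange(150,236);L=[];Rr=[]
for y in r:
    row=g[y,308:335].astype(int);b=np.where(row>195)[0]
    if len(b)>3: L.append((308+b[0]-.5,y));Rr.append((308+b[-1]+.5,y))
for E_ in (L,Rr):
    P=cast(E_,.086)[:,:2]*1000;print("edge line",cv2.fitLine(P.astype(np.float32),cv2.DIST_HUBER,0,.01,.01).ravel().round(3))
col=g[130:250,316:326].max(1);b=np.where(col>200)[0]+130;print("ends",b[0],b[-1],cast([[317,b[0]-.5],[323,b[-1]+.5]],.086).round(3))
print(R.from_rotvec(get_obs()['eef_rot']).as_matrix().round(3).tolist())
E
```

```text
plate ctr [[549.1  47.  100. ]]
rings [[563.0, -15.0], [535.0, 108.0], [600.0, 86.0], [502.0, 9.0]]
ctr [549.9  47.1] size 106.6 68.9 long dir deg 71.1
t 0.2 tcp [ 239.  -604.   179.5] F [-1.  -0.1  1.6]
edge line [ 1.00000e+00  2.10000e-02  5.21062e+02 -1.01452e+02]
edge line [ 1.00000e+00  2.40000e-02  5.20474e+02 -1.17845e+02]
ends 133 241 [[ 0.667 -0.101  0.086]
 [ 0.404 -0.109  0.086]]
[[0.93, 0.368, -0.0], [0.368, -0.93, 0.001], [-0.0, -0.001, -1.0]]
```

Request:
jog_arm(series="0 0 -50 0 0 -8.5 1; 0 0 -20 0 0 -8.5 1; 0 0 0 0 0 -8.5 1; 0 0 0 0 0 -8.5 1; 0 0 0 0 0 -8.5 1; 0 0 0 0 0 -8.5 1; 0 0 0 0 0 -8.5 1; 0 0 0 0 0 -8.5 1", squeeze=20)

```text
time: 1.0
eef_pos: [0.239, -0.6043, 0.2498]
eef_rot: [-2.222, -2.22, -0.0]
ft_force: [-0.4, -0.8, 0.7]
opening: 0.0334
grip_force: 0.0
```

Request:
jog_arm(series="20 13 0 0 0 0 1; 38 25 0 0 0 0 1; 38 25 0 0 0 0 1; 38 25 0 0 0 0 1; 38 25 0 0 0 0 1; 38 25 0 0 0 0 1; 38 25 0 0 0 0 1; 38 25 0 0 0 0 1; 38 25 0 0 0 0 1; 38 25 0 0 0 0 1")

```text
time: 2.0
eef_pos: [0.4804, -0.2426, 0.2501]
eef_rot: [2.23, 2.213, -0.0]
ft_force: [1.3, -2.4, 0.2]
opening: 0.0004
grip_force: 0.0
```

```bash
cat > plan.py <<'E'
import numpy as np
def plan(c,phi0,phi1,s,step=5,k=90,off=58,gap=0):
    # s=+1: far(+n) side, -y end ; s=-1: near side, +y end ; cw turning; prints finger waypoints
    c=np.array(c,float);out=[];ph=phi0
    while 1:
        a=np.radians(ph);n=np.array([np.sin(a),-np.cos(a)])*s;l=-np.array([np.cos(a),np.sin(a)])*s
        h=12.5*abs(n[0])+8*abs(n[1]); out.append(np.r_[ph,c,c+(48+h+gap)*n+off*l])
        if ph<=phi1:break
        d=min(step,ph-phi1); c=c-n*k*np.radians(d); ph-=d
    out=np.array(out).round(1);print(out);print("steps",np.diff(out[:,3:],axis=0).round(1).tolist())
E
python3 -c "
from plan import *
plan((550,47),71.1,40,1)"
```

```text
[[ 71.1 550.   47.  590.3 -28.1]
 [ 66.1 542.6  49.5 576.4 -28.9]
 [ 61.1 535.4  52.7 562.3 -28.4]
 [ 56.1 528.5  56.5 548.3 -26.7]
 [ 51.1 522.   60.9 534.4 -23.6]
 [ 46.1 515.9  65.8 520.7 -19.3]
 [ 41.1 510.2  71.3 507.4 -13.8]
 [ 40.  509.1  72.6 504.6 -12.3]]
steps [[-13.9, -0.8], [-14.1, 0.5], [-14.0, 1.7], [-13.9, 3.1], [-13.7, 4.3], [-13.3, 5.5], [-2.8, 1.5]]
```

Request:
jog_arm(series="38 25 0 0 0 0 1; 38 25 0 0 0 0 1; 38 25 0 0 0 0 1; 38 25 0 0 0 0 1; 38 25 0 0 0 0 1; 20 15 0 0 0 0 1; 0 0 50 0 0 0 1; 0 0 40 0 0 0 1; 0 0 0 0 0 0 1")

```text
time: 2.9
eef_pos: [0.6166, -0.0354, 0.1547]
eef_rot: [-2.223, -2.209, 0.013]
ft_force: [-0.5, 0.5, -0.6]
opening: 0.0004
grip_force: 0.0
```

Request:
jog_arm(series="5 0 40 0 0 0 1; 0 0 30 0 0 0 1; 0 0 18 0 0 0 1; 0 0 0 0 0 0 1")

```text
time: 3.3
eef_pos: [0.6205, -0.0306, 0.0714]
eef_rot: [-2.229, -2.212, 0.003]
ft_force: [-1.0, -0.2, -0.8]
opening: 0.0005
grip_force: 0.0
```

Request:
jog_arm(series="0 -12 3 0 0 0 1; 0 -12 0 0 0 0 1; 0 -8 0 0 0 0 1; 0 -8 0 0 0 0 1; 0 -10 0 0 0 0 1; 0 -10 0 0 0 0 1; 1 -10 0 0 0 0 1; 2 -10 0 0 0 0 1; 2 -10 0 0 0 0 1; 0 0 0 0 0 0 1")

```text
time: 4.3
eef_pos: [0.5296, -0.0249, 0.0695]
eef_rot: [-2.229, -2.213, 0.003]
ft_force: [0.0, -1.7, 3.3]
opening: 0.0004
grip_force: 1.7
```

```bash
python3 -c "
from m import *
report('pics/d1.png')"
```

```text
plate ctr [[540.9  55.3 100. ]]
rings [[604.0, 56.0], [478.0, 54.0], [455.0, -52.0], [567.0, 112.0], [533.0, -3.0]]
t 4.35 tcp [529.9 -24.9  69.3] F [-1.3 -1.   2.4]
```

View pics/d1.png

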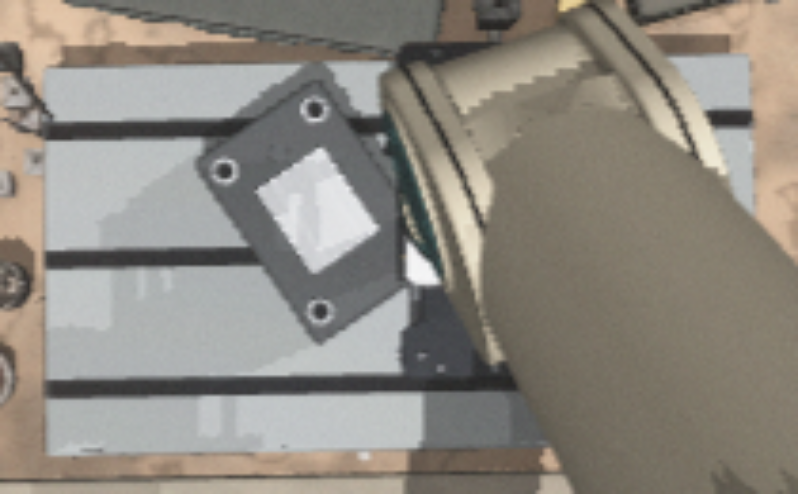

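The arm hides the right part, but three rings are visible: (315,109), (225,171) and (320,311). They put the block at about (541,55) with its long axis at 33°. The push is turning it well, so I continue.

```bash
python3 -c "
from plan import *
plan((541,55),33,8,1,off=53,k=60)
plan((541,55),33,8,1,off=53,k=90)"
```

```text
[[ 33.  541.   55.  530.1 -25.5]
 [ 28.  538.1  59.4 520.  -19.3]
 [ 23.  535.7  64.  510.4 -12.2]
 [ 18.  533.6  68.8 501.6  -4.1]
 [ 13.  532.   73.8 493.6   4.8]
 [  8.  530.8  78.9 486.4  14.4]]
steps [[-10.1, 6.2], [-9.6, 7.1], [-8.8, 8.1], [-8.0, 8.9], [-7.2, 9.6]]
[[ 33.  541.   55.  530.1 -25.5]
 [ 28.  536.7  61.6 518.5 -17.1]
 [ 23.  533.   68.5 507.8  -7.6]
 [ 18.  530.   75.8 497.9   2.8]
 [ 13.  527.5  83.2 489.1  14.2]
 [  8.  525.8  90.9 481.3  26.4]]
steps [[-11.6, 8.4], [-10.7, 9.5], [-9.9, 10.4], [-8.8, 11.4], [-7.8, 12.2]]
```

Request:
jog_arm(series="3 -5 0 0 0 0 1; 4 -5 0 0 0 0 1; 4 -5 0 0 0 0 1; 4 -5 0 0 0 0 1; 5 -4 0 0 0 0 1; 5 -4 0 0 0 0 1; 5 -4 0 0 0 0 1; 5 -4 0 0 0 0 1; 0 0 0 0 0 0 1")

```text
time: 5.25
eef_pos: [0.4942, 0.0128, 0.0687]
eef_rot: [-2.226, -2.214, 0.0]
ft_force: [-0.1, 0.6, 0.7]
opening: 0.0005
grip_force: 0.0
```

```bash
python3 -c "
from m import *
report('pics/d2.png')"
```

```text
fail list index out of range
t 5.3 tcp [495.   12.7  68.8] F [-0.3  0.3 -0.1]
```

Request:
jog_arm(series="-20 0 0 0 0 0 1; 0 0 -35 0 0 0 1; 0 0 -45 0 0 0 1; 20 0 -20 0 0 0 1; 40 0 0 0 0 0 -1; 45 0 0 0 0 0 -1; 45 0 0 0 0 0 -1; 45 0 0 0 0 0 -1; 40 5 0 0 0 0 -1; 0 0 0 0 0 0 -1")

```text
time: 6.3
eef_pos: [0.5012, 0.2348, 0.1692]
eef_rot: [-2.215, -2.221, -0.009]
ft_force: [-0.1, -0.0, 0.2]
opening: 0.0452
grip_force: 0.0
```

```bash
python3 -c "
from m import *
report('pics/d3.png')"
```

```text
plate ctr [[538.5  73.9 100. ]]
rings [[416.0, 57.0], [592.0, 106.0], [486.0, 104.0]]
t 6.35 tcp [501.2 230.5 168.8] F [ 0.1 -0.2  0.4]
```

View pics/d3.png

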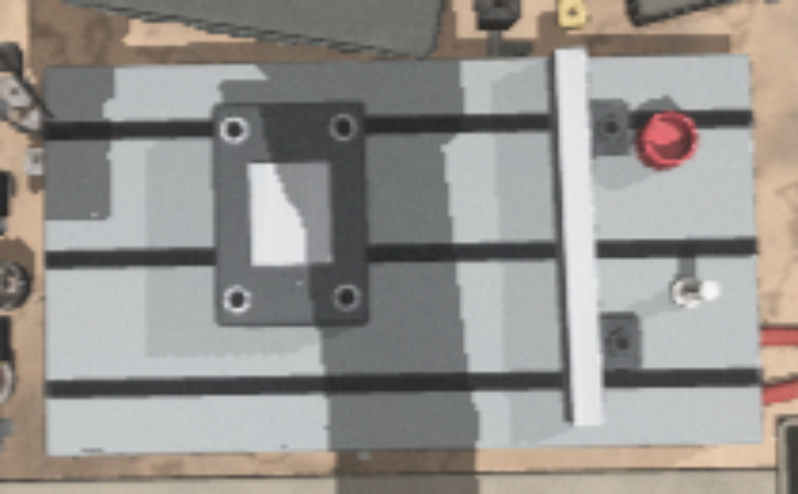

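The block is now nearly square, with rings at (233,129), (343,127), (237,299) and (348,297). That puts its centre at about (538,73) and its long axis at about 1.1°, against the fence's 1.2-1.4°. Next I push with both open fingertips, set parallel to the fence.

Request:
jog_arm(series="-20 18 0 0 0 -1.1 -1; -20 18 0 0 0 0 -1; 0 0 40 0 0 0 -1; 0 0 40 0 0 0 -1; 0 0 20 0 0 0 -1; 0 0 0 0 0 0 -1; 0 0 0 0 0 0 -1; 0 0 0 0 0 0 -1")

```text
time: 7.15
eef_pos: [0.5394, 0.1861, 0.0705]
eef_rot: [2.208, 2.233, 0.004]
ft_force: [0.2, -0.5, 0.6]
opening: 0.0941
grip_force: 0.0
```

Request:
jog_arm(series="-15 0 1 0 0 -0.6 -1; -15 0 1 0 0 0 -1; -12 0 0 0 0 0 -1; -8 0 0 0 0 0 -1; -6 0 0 0 0 0 -1; -8 0 0 0 0 0 -1; -10 0 0 0 0 0 -1; -10 0 0 0 0 0 -1; -8 0 0 0 0 0 -1; 0 0 0 0 0 0 -1")

```text
time: 8.15
eef_pos: [0.5404, 0.0917, 0.0671]
eef_rot: [2.197, 2.244, -0.002]
ft_force: [0.2, -0.3, 0.0]
opening: 0.0939
grip_force: 0.0
```

Request:
jog_arm(series="-6 0 0 0 0 0 -1; -8 0 0 0 0 0 -1; -10 0 0 0 0 0 -1; -10 0 0 0 0 0 -1; -10 0 0 0 0 0 -1; -8 0 0 0 0 0 -1; -6 0 0 0 0 0 -1; -5 0 0 0 0 0 -1; -3 0 0 0 0 0 -1; 0 0 0 0 0 0 -1")

```text
time: 9.15
eef_pos: [0.5416, 0.027, 0.0671]
eef_rot: [2.196, 2.246, -0.001]
ft_force: [0.7, 2.5, 1.1]
opening: 0.0939
grip_force: 1.2
```

```bash
python3 -c "
from m import *
report('pics/d4.png')
cv2.imwrite('pics/s4.png',cv2.resize(snapshot('scene')[110:240,180:380],None,fx=4,fy=4)[:,:,::-1])"
```

```text
plate ctr [[453.9 -28.4 100. ]]
rings [[510.0, 49.0]]
t 9.2 tcp [541.6  27.   67.1] F [-0.3  1.1  1.8]
```

View pics/d4.png

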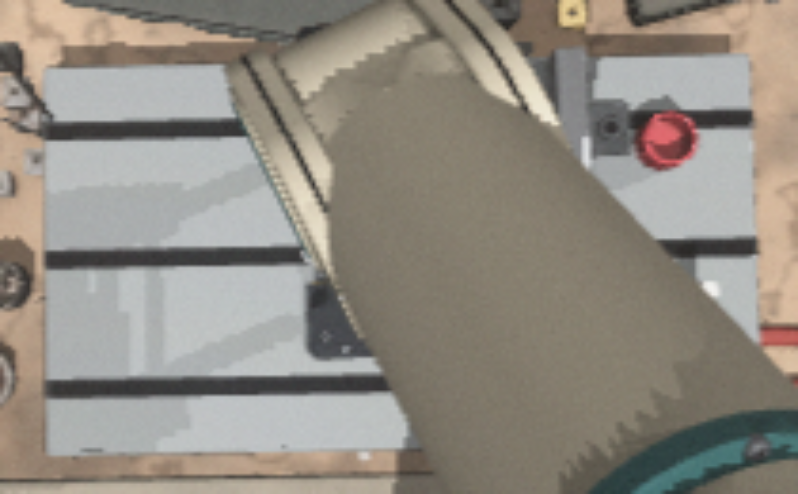

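The arm hides the block from the top camera, so I back off and lift to check it is square at this stand-off.

Request:
jog_arm(series="15 0 0 0 0 0 -1; 15 0 0 0 0 0 -1; 0 0 -40 0 0 0 -1; 30 0 -40 0 0 0 -1; 40 0 -20 0 0 0 -1; 45 0 0 0 0 0 -1; 40 0 0 0 0 0 -1; 20 0 0 0 0 0 -1; 0 0 0 0 0 0 -1")

```text
time: 10.15
eef_pos: [0.5352, 0.2383, 0.1671]
eef_rot: [-2.187, -2.253, -0.002]
ft_force: [0.6, 0.2, -0.6]
opening: 0.0939
grip_force: 0.0
```

```bash
python3 -c "
from m import *
report('pics/d5.png')"
```

```text
plate ctr [[542.7 -29.8 100. ]]
rings [[597.0, -60.0], [490.0, -62.0], [414.0, 41.0]]
t 10.2 tcp [535.8 234.9 166.8] F [-0.5 -0.4 -0.3]
```

View pics/d5.png

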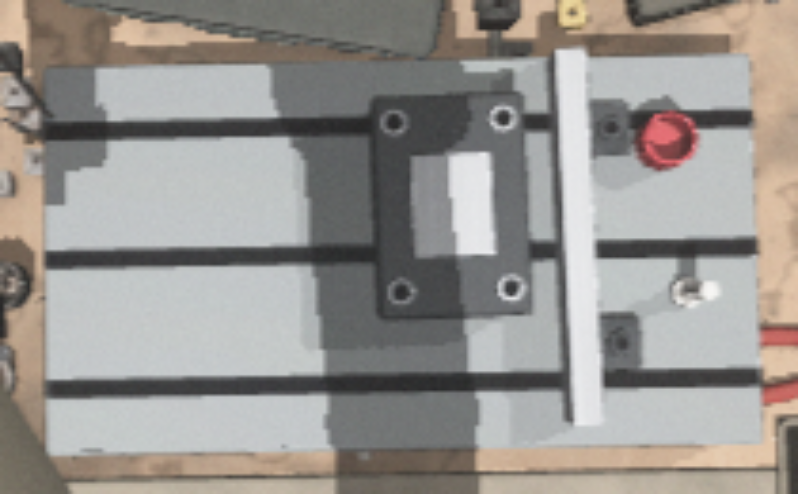

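The block's right-hand rings (503,118) and (511,288) slope 2.7° in the picture and the fence slopes 2.6°. The block is square to the fence, about 20 mm clear, and well within its length. Now I return for the straight push.

Request:
jog_arm(series="-25 0 0 0 0 0.3 -1; -45 0 0 0 0 0 -1; -45 0 0 0 0 0 -1; -40 0 0 0 0 0 -1; -20 0 20 0 0 0 -1; 0 0 40 0 0 0 -1; 0 0 40 0 0 0 -1; 0 0 0 0 0 0 -1")

```text
time: 11.0
eef_pos: [0.5355, 0.0545, 0.0629]
eef_rot: [-2.201, -2.234, 0.015]
ft_force: [-0.8, -0.9, -0.2]
opening: 0.0942
grip_force: 0.0
```

Request:
jog_arm(series="-10 4 -3 0 0 -0.4 -1; -8 0 0 0 0 0 -1; 0 0 0 0 0 0 -1; 0 0 0 0 0 0 -1")

```text
time: 11.4
eef_pos: [0.5456, 0.0393, 0.0716]
eef_rot: [2.194, 2.245, 0.003]
ft_force: [-0.4, 0.5, 0.3]
opening: 0.0937
grip_force: 0.0
```

Request:
jog_arm(series="-5 -2 3 0 0 0 -1; -5 0 1 0 0 0 -1; -5 0 0 0 0 0 -1; -5 0 0 0 0 0 -1; -4 0 0 0 0 0 -1; -3 0 0 0 0 0 -1; -2 0 0 0 0 0 -1; 0 0 0 0 0 0 -1")

```text
time: 12.2
eef_pos: [0.5434, 0.0104, 0.066]
eef_rot: [2.195, 2.248, -0.0]
ft_force: [0.1, 2.0, -1.1]
opening: 0.0943
grip_force: 1.2
```

Request:
jog_arm(series="-2 0 0 0 0 0 -1; -1 0 0 0 0 0 -1; -1 0 0 0 0 0 -1; -1 0 0 0 0 0 -1")

```text
time: 12.6
eef_pos: [0.5435, 0.006, 0.0661]
eef_rot: [-2.194, -2.248, -0.0]
ft_force: [0.6, 3.8, -0.1]
opening: 0.094
grip_force: 1.9
```

Request:
jog_arm(series="-1 0 0 0 0 0 -1; -1 0 0 0 0 0 -1")

```text
time: 12.8
eef_pos: [0.5436, 0.0042, 0.0661]
eef_rot: [-2.194, -2.248, -0.001]
ft_force: [-0.7, 5.5, -1.0]
opening: 0.0937
grip_force: 3.0
```

Request:
jog_arm(series="-1 0 0 0 0 0 -1; 0 0 0 0 0 0 -1")

```text
time: 13.0
eef_pos: [0.5436, 0.0042, 0.0661]
eef_rot: [-2.194, -2.247, -0.003]
ft_force: [-0.4, 5.0, -0.7]
opening: 0.0942
grip_force: 3.1
```

Request:
jog_arm(series="-1 0 0 0 0 0 -1; 0 0 0 0 0 0 -1")

```text
time: 13.2
eef_pos: [0.5437, 0.0042, 0.0662]
eef_rot: [-2.193, -2.247, -0.004]
ft_force: [-0.3, 7.8, -0.8]
opening: 0.0941
grip_force: 3.9
```

Request:
jog_arm(series="-1 0 0 0 0 0 -1; -1 0 0 0 0 0 -1; 0 0 0 0 0 0 -1; 0 0 0 0 0 0 -1")

```text
time: 13.6
eef_pos: [0.5438, 0.0042, 0.0663]
eef_rot: [-2.192, -2.246, -0.007]
ft_force: [0.1, 10.8, 0.2]
opening: 0.0941
grip_force: 5.6
```

Request:
jog_arm(series="-2 0 0 0 0 0 -1; -2 0 0 0 0 0 -1; 0 0 0 0 0 0 -1; 0 0 0 0 0 0 -1")

```text
time: 14.0
eef_pos: [0.5438, 0.0042, 0.0663]
eef_rot: [-2.189, -2.245, -0.013]
ft_force: [-1.4, 18.4, -0.3]
opening: 0.094
grip_force: 9.1
```

Request:
jog_arm(series="12 0 0 0 0 0 -1; 15 0 0 0 0 0 -1; 15 0 0 0 0 0 -1; 0 0 -40 0 0 0 -1; 30 0 -40 0 0 0 -1; 45 0 -20 0 0 0 -1; 45 0 0 0 0 0 -1; 40 0 0 0 0 0 -1; 30 0 0 0 0 0 -1; 0 0 0 0 0 0 -1")

```text
time: 15.0
eef_pos: [0.5367, 0.2341, 0.1665]
eef_rot: [-2.185, -2.255, -0.004]
ft_force: [-0.1, -0.5, 0.3]
opening: 0.0939
grip_force: 0.0
```

```bash
python3 -c "
from m import *
im=report()
cv2.imwrite('pics/d6.png',cv2.resize(im[135:250,240:380],None,fx=5,fy=5,interpolation=2)[:,:,::-1])"
```

```text
plate ctr [[543.6 -52.3 100. ]]
rings [[598.0, -84.0], [415.0, -47.0], [412.0, 27.0]]
t 15.05 tcp [537.2 230.4 166.1] F [ 0.2 -0.9 -0.8]
```

View pics/d6.png

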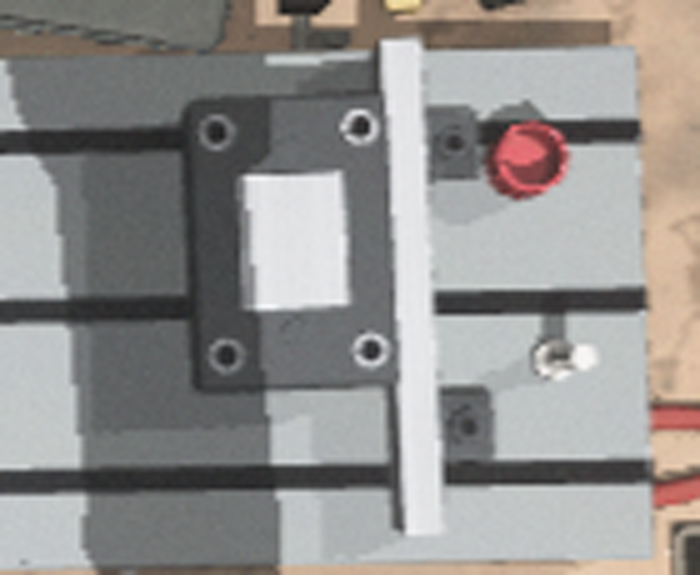

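The block's long side lies flush along the fence, with its right edge meeting the face from (383,100) to (397,385) and both ends inside the fence (rows 40-535). The cap and bolt are where they were, and the hand is clear.

```bash
python3 -c "
from cell import *
print(job_done())"
```

```text
the job is handed in; nothing more can be done
None
```

I walked the die block round until it stood square to the fence about 20 mm clear, then pushed it straight on until it lay flush along its long side with neither end overhanging; the other things look unmoved, the hand is clear, and I handed the job in at about 15 s.

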